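# Gauge a tea brick on the sloping board

### The arm

A 6-joint arm with a two-finger parallel gripper is mounted at the origin on the work surface. World frame = base frame: x ahead of the robot, y to its left, z up, the work surface at z = 0. Lengths are in mm, angles in rad, forces in N, time in s.
With the tool pointing down it reaches from about 300 to 775 mm from the base axis. Payload 14.6 kg.
Tool frame: the origin (TCP) lies on the centre line of the jaws, within the pads' length; the fingertips stand 19 mm ahead of it and the grasp point (between the pads) is the TCP (bot.tip_reach is the distance from the TCP to the fingertips, in mm); y points along the fingers, x is the direction in which the jaws open and shut, and the axes are right-handed (so a half turn about y gives the same grasp; the last joint's range is limited). The gripper opens to 85 mm and grips with 20 to 120 N. Pads are 22 mm wide; open, the fingers measure 114 mm over their backs; the gripper's body (76 mm by 85 mm) begins 54 mm behind the grasp point. The pads swing forward as they close: fully open they stand 13 mm farther back than shut.
Start: joints at [1.2, 0.3, 1.521, -0, 1.321, -0.067], TCP at [164.529, 524.805, 250.281] pointing down, gripper open.
Joint ranges: [-3.03, 3.03], [-0.79, 2.21], [0.23, 2.52], [-1.04, 4.18], [0, 3.07], [-2.55, 2.55]. Speed limits (rad/s): [2.22, 2.22, 2.57, 3.14, 3.14, 3.14].

### API

Orientations are given as a unit quaternion [w, x, y, z].
In Python, from rig import bot gives the robot as it stands. Calls block until the motion is done:
- bot.move_to(position, orientation): joint-space move of the TCP to a pose.
- bot.servo_line(position, attitude=None, speed=150, until_force=None): straight line of the TCP; attitude=None keeps the orientation; speed is the mean speed in mm/s. With until_force (N) it stops when the force on the tool has changed by that much, and returns True; else False.
- bot.move_joints(angles): joint-space move.
- bot.move_gripper(opening, grip_force=None): finger opening in mm; grip_force is the grip in N (None keeps the last); returns when the fingers have stopped.
- bot.dwell(seconds).
- bot.ik(position, orientation): joint angles nearest the present ones, or None.
- bot.read_state(): the state.
- bot.read_camera(name): name is "side" or "top"; returns a dict with "image" (480x640x3 uint8, blue, green, red), "depth" (480x640 float32, mm along the optical axis (not along the pixel's ray), 0 where there is no reading), "fovy" (degrees; the focal length in pixels is half the picture's height over the tangent of half this angle, whatever the lens; pixels are square), "cx", "cy" (the principal point, pixels), "eye" and "attitude" of the camera in the world. Camera axes: x right, y down, z forward; pixel columns grow to the right and rows downward; lengths in mm; the calibration is good to about 2 mm. A picture is of the moment at which its call begins.
A pose or a line that the arm cannot do raises bot.MotionError and nothing moves.
- bot.finish_job(): hands the job in, once; it reports no verdict.
The state is a dict: "clock": time; "joint_positions": joint angles; "qvel": joint speeds; "effort": joint torques, N m; "ee_pos": TCP position; "tool_rot": TCP orientation; "ft_force": force on the tool from outside, world axes, zero at the start; "moment": the same for the moment, N m; "grip_width": finger opening in mm.
Only numpy, scipy, OpenCV 4.12 (cv2) and the standard library are available. Lean on these libraries where they do the work, as an engineer would, in place of code of your own. Each camera call takes 0.05 s, during which the arm holds its last target. There are 200 camera calls.

### The job

Find out how thick the tea brick is: lay it flat in the middle of the sloping board, lengthwise up the slope with its end against the bottom ledge, and let go of it. Then set the yellow-topped gauge squarely astride the middle of the brick, both legs flat on the board so that its sprung foot is pushed up by the brick, keep it there for a good second, and stand it back upright in the middle of its round cork mat. Do not push about or knock over the cups, the pepper mill or the honey jar.

Things in the scene. Friction and masses are not known exactly. Their poses are not given: they have to be found in the camera images.
- brick: Dark brown pressed-tea brick with a green paper band round its middle, 120 (its x) x 50 (y) x 34 (z) mm. Origin at the centre of its underside. It starts lying flat on the worktop to one side of the sloping board.
- bed: Fixed wooden board 170 (x) by 190 (y) mm, sloping up at 30 degrees, low edge towards the robot. Origin: centre of the sloping surface, 75 mm above the worktop; x up the slope, y across, z normal to it. Along the low edge a dark ledge stands 16 mm above the surface, inner face at x = -73 mm: the brick lying against it has its origin at x = -13, y = 0, z = 0.
- gauge: Loose gauge, 0.35 kg, standing on the mat. Origin midway between the soles of its legs, z up, y along the bridge. Legs at y = +-37 to +-51 mm, 34 deep in x; bridge bar z = 52 to 66, 102 long; on its middle a yellow grip block 34 x 34, z = 66 to 110. Half a turn about z makes no difference. Red pin out of the top: to z = 114 at rest, 140 on the brick.
- foot (a joint): Gauge reading, m: how far the sprung steel foot disc (28 mm wide, between the legs) has been pushed up. 0 at rest (its underside 8 mm above the soles), stop at 0.036. Seated over a block of thickness t it reads t - 0.008, so 0.026 for this brick. The spring pushes the foot down with 1 to 3 N.
- foot_tip (a point): Centre of the underside of the gauge's foot.
- mat: Fixed round cork mat, 160 mm diameter, 4 mm thick: the gauge's place, on the other side of the board from the brick (which side is which varies). Origin at the centre of its underside, on the worktop.
- cup_a: White ceramic cup, 80 mm wide, 75 mm high, loose bystander; origin at the centre of its underside.
- cup_b: Blue ceramic cup, the same size, bystander; origin at the centre of its underside.
- mill: Dark wooden pepper mill, 54 mm wide, 188 mm high, bystander close behind the mat; origin at the centre of its underside.
- honey: Honey jar, 68 mm wide, 100 mm high, bystander between robot and board; origin at the centre of its underside.
Things that resemble listed ones, but are neither listed nor needed, are in the scene too. There is more than one size of the gauge; the job needs the larger. Of the things that look like the brick, the smaller one is meant.

How it is judged:
By the outcome, as a careful person would: the job done as asked, in the order asked, and still so for the second after the job is handed in, with the robot touching nothing.
It also fails if it takes over 66 s, if anything falls off the work surface, if the arm or the gripper's body presses on something with over 40 N, if the wrist force passes 120 N, or if a joint passes its speed limit or range.

## Working session

There is one attempt and no reset: what is moved stays moved. The work goes in short steps, each a Python script; the robot and the scene stay as the last script left them, time stands still between calls to the robot, and variables do not carry over. Pictures are saved under pics/ and viewed, about 8 in all and at most 12, crops included, and the job is handed in when it is done.

```bash
ls; mkdir -p pics; cat > h.py <<'E'
import numpy as np, cv2
from rig import bot
from scipy.spatial.transform import Rotation as R
def rot(q): return R.from_quat([q[1],q[2],q[3],q[0]])
def quat(r):
    x,y,z,w=r.as_quat(); return [w,x,y,z]
def mq(M): return quat(R.from_matrix(M))
def cloud(c):
    d=c["depth"]; h,w=d.shape; f=h/2/np.tan(np.radians(c["fovy"])/2)
    v,u=np.mgrid[:h,:w]
    p=np.stack([(u-c["cx"])/f*d,(v-c["cy"])/f*d,d],-1)
    P=p@rot(c["attitude"]).as_matrix().T+np.array(c["eye"]); P[d==0]=np.nan
    return P
def snap(n,name):
    c=bot.read_camera(n); cv2.imwrite(f"pics/{name}.png",c["image"]); np.savez(f"pics/{name}.npz",P=cloud(c),img=c["image"],eye=c["eye"],att=c["attitude"],fovy=c["fovy"],c=[c["cx"],c["cy"]]); return c
E
python3 - <<'E'
from h import *
for n in ("top","side"):
    c=snap(n,n+"0"); print(n,c["eye"],c["attitude"],c["fovy"],c["cx"],c["cy"],(c["depth"]==0).mean())
s=bot.read_state(); print(s)
print(rot(s["tool_rot"]).as_matrix().round(3))
E
```

```text
pics
top [ 262.21475005  -11.42854824 1240.88926398] [ 0.0775887  -0.69125133  0.71442534 -0.07581579] 51.42902229517547 322.53009681269043 245.8978533882327 0.0038639322916666666
side [  22.1135723  -963.84480812  840.77867551] [-0.44276621  0.86185769 -0.22286879  0.10718633] 53.741799141272914 323.32252647584136 246.86088894318752 0.004075520833333333
{'clock': 0.1, 'joint_positions': array([ 1.20039973e+00,  3.00413255e-01,  1.52152556e+00,  1.22889295e-05,
        1.32066405e+00, -6.65788189e-02]), 'qvel': array([-0.00033124, -0.0018622 , -0.00286295, -0.00308272,  0.00149331,
       -0.00081673]), 'effort': array([ 7.73907777e-04, -5.44386399e+01, -3.62378025e+01, -3.90870525e-05,
        2.99939486e-03,  3.96989526e-05]), 'ee_pos': array([164.4633479 , 524.64241015, 249.77651522]), 'tool_rot': array([-0.56971697,  0.57009348,  0.41827488, -0.41888198]), 'ft_force': array([-0.14302875, -0.203153  ,  0.19738326]), 'moment': array([ 0.0131035 ,  0.0136417 , -0.01069327]), 'grip_width': 85.76274658484357}
[[ 0.299 -0.    -0.954]
 [ 0.954 -0.001  0.299]
 [-0.001 -1.     0.   ]]
```

View pics/top0.png

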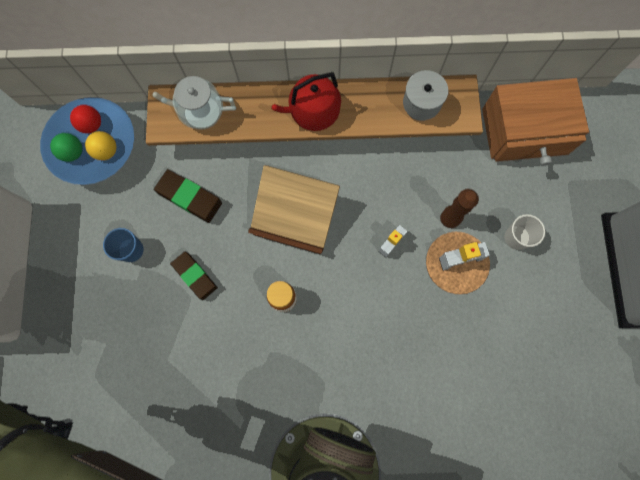

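View pics/side0.png

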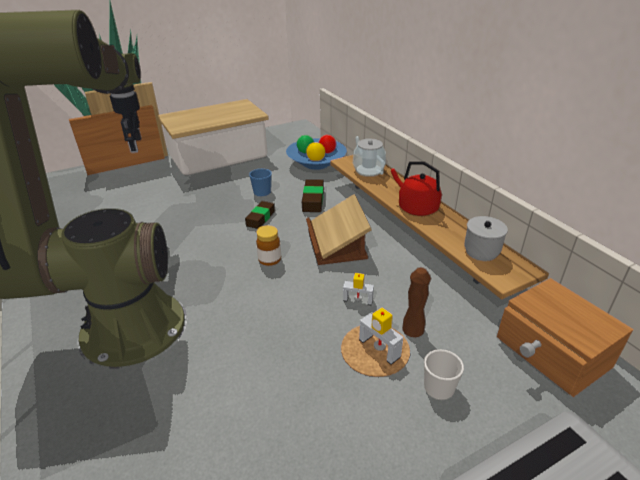

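The top view (rows/columns as column,row) shows these candidates:
- **Bricks:** (194,274) and (188,195). The first is smaller, so it should be the 120x50 one.
- **Gauges:** (395,239) is small and stands on the worktop. (465,254) is large and stands on the mat, so it fits.
- **Others:** board (295,210), honey (281,295), mill (458,208), white cup (527,232), blue cup (122,246).

I'll measure these next.

```bash
cat > m.py <<'E'
from h import *
def rect(P2):
    (c,s,a)=cv2.minAreaRect(P2.astype(np.float32)); b=cv2.boxPoints((c,s,a))
    e=[b[1]-b[0],b[2]-b[1]]; e=max(e,key=np.linalg.norm)
    return np.round(c,1),np.round(sorted(s),1),round(np.degrees(np.arctan2(e[1],e[0])),1)
def load(n):
    d=np.load(f"pics/{n}.npz"); return d["P"],cv2.cvtColor(d["img"],cv2.COLOR_BGR2HSV)
def roi(n,x0,x1,y0,y1):
    m=np.zeros((480,640),bool); m[y0:y1,x0:x1]=1; return m
E
python3 - <<'E'
from m import *
P,H=load("top0"); z=P[...,2]
for nm,r in dict(table=(300,360,330,360)).items(): print(nm,np.nanmedian(z[roi(0,*r)]))
for nm,r in dict(bigbrick=(150,225,165,225),smallbrick=(165,222,245,305)).items():
    m=roi(0,*r)&(z>20); zt=np.nanmedian(z[m]); q=P[m&(abs(z-zt)<5)]; print(nm,zt,rect(q[:,:2]),len(q))
for nm,r in dict(smallg=(375,415,220,260),bigg=(435,495,230,280)).items():
    m=roi(0,*r)&(H[...,0]>20)&(H[...,0]<35)&(H[...,1]>150); q=P[m]; zt=np.nanpercentile(q[:,2],80); q=q[abs(q[:,2]-zt)<5]; print(nm,"yellow",zt,rect(q[:,:2]),len(q))
    m=roi(0,*r)&(z>30)&(H[...,1]<80); q=P[m]; zt=np.nanmedian(q[:,2]); q=q[abs(q[:,2]-zt)<6]; print("  bar",zt,rect(q[:,:2]),len(q))
m=roi(0,420,495,228,298)&(H[...,0]<20)&(H[...,1]>90)&(z<15); q=P[m]; (c,r)=cv2.minEnclosingCircle(q[:,:2].astype(np.float32)); print("mat",c,r,np.nanmedian(q[:,2]))
m=roi(0,255,335,172,232)&(z>25)&(z<140); q=P[m]
c=q.mean(0)
for _ in range(5):
    n=np.linalg.svd(q-q.mean(0),full_matrices=False)[2][2]; n*=np.sign(n[2]); d=(P-q.mean(0))@n; mm=roi(0,240,345,160,260)&(abs(d)<3); q=P[mm]
print("bed n",n,"tilt",np.degrees(np.arccos(n[2])),"azim of upslope",np.degrees(np.arctan2(-n[1],-n[0])))
az=np.arctan2(-n[1],-n[0]);ex=np.array([np.cos(az)*n[2],np.sin(az)*n[2],np.hypot(n[0],n[1])]);ey=np.cross(n,ex)
c=q.mean(0); uv=(q-c)@np.c_[ex,ey]; r=rect(uv); print(r, "centre", c+ex*r[0][0]+ey*r[0][1])
for nm,r in dict(honey=(262,300,278,315),mill=(440,480,185,230),wc=(505,548,212,252),bc=(100,142,225,265)).items():
    q=P[roi(0,*r)]; zt=np.nanpercentile(q[:,2],98); q=q[q[:,2]>zt-8]; print(nm,zt,rect(q[:,:2]))
i=cv2.imread("pics/top0.png"); a=i[150:310,150:310]; b=i[200:300,380:500]; 
cv2.imwrite("pics/crop0.png",np.hstack([cv2.resize(a,(400,400)),cv2.resize(b,(400,400))]))
E
```

```text
table 1.3680757195289743
bigbrick 46.50233348068491 (array([674.4, 326.6]), array([ 68. , 159.3]), np.float32(58.2)) 1525
smallbrick 35.35958365606234 (array([469.1, 309.7]), array([ 50.6, 121.1]), np.float32(40.1)) 953
smallg yellow 83.9948315938746 (array([ 536.1, -186.6]), array([23.1, 23.2]), np.float32(50.4)) 79
  bar 50.23322062692682 (array([ 537.6, -187.1]), array([25. , 76.6]), np.float32(-42.5)) 178
bigg yellow 116.83404559342944 (array([ 490.3, -355.8]), array([32.5, 32.9]), np.float32(-77.3)) 175
  bar 71.14653301768305 (array([ 490.8, -356.4]), array([ 34.9, 103.5]), np.float32(-76.9)) 344
mat (483.0692443847656, -350.9290466308594) 80.66793060302734 5.658034104156172
bed n [-0.47574785  0.15584428  0.86566537] tilt 30.041230664728975 azim of upslope -18.13763067469046
(array([-42. ,   4.6]), array([200.8, 249.8]), np.float32(-0.1)) centre [584.10271175  71.87163879  56.94743936]
honey 104.83258901318689 (array([405.9,  89.8]), array([57.7, 57.8]), np.float32(89.1))
mill 188.06725163112637 (array([ 598.4, -341.6]), array([29. , 32.4]), np.float32(-63.6))
wc 78.06993716794268 (array([ 542.9, -507.4]), array([78., 80.]), np.float32(-88.8))
bc 78.24662157819914 (array([542.5, 476.2]), array([77.4, 78.5]), np.float32(88.7))
```

View pics/crop0.png

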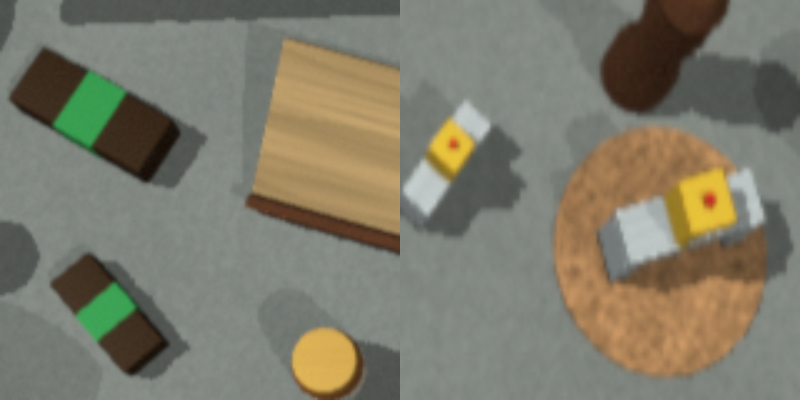

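The crop confirms it. The small brick at (194,274) measures 121x51x34, and the other one is 159x68x45. The large gauge on the mat at (465,254) has a 103 mm bar, and the other one's is 77 mm. Next I'll refine the board pose and cross-check it in the side view.

```bash
python3 - <<'E'
from m import *
print(bot.tip_reach)
for name in ("top0","side0"):
    P,H=load(name); P=P.copy(); z=P[...,2]
    near=lambda x,y,r:(np.hypot(P[...,0]-x,P[...,1]-y)<r)
    tz=np.nanmedian(z[near(350,-100,60)&(abs(z)<15)]); print(name,"table",tz)
    m=near(584,72,90)&(z>45)&(z<120); q=P[m]
    for _ in range(8):
        c0=np.median(q,axis=0); n=np.linalg.svd(q-q.mean(0),full_matrices=False)[2][2]; n*=np.sign(n[2]); o=q.mean(0); d=(P-o)@n
        q=P[near(584,72,150)&(abs(d)<2.5)&(z>28)&(z<130)]
    az=np.arctan2(-n[1],-n[0]);ex=np.array([np.cos(az)*n[2],np.sin(az)*n[2],np.hypot(n[0],n[1])]);ey=np.cross(n,ex)
    uv=(q-o)@np.c_[ex,ey]; r=rect(uv); lo,hi=np.percentile(uv,[.7,99.3],axis=0)
    print(" tilt",np.degrees(np.arccos(n[2])),"az",np.degrees(az),r,"span",lo,hi)
    # edges azimuth from rect angle; origin: y mid, height 75 above table
    ym=(lo[1]+hi[1])/2; xo=(75+tz-o[2]-ym*ey[2])/ex[2]; print(" origin by z",o+ex*xo+ey*ym," by upper edge",o+ex*(hi[0]-85)+ey*ym)
    m=near(469,310,80)&(z>25)&(z<50); q=P[m&(abs(z-tz-34)<4)]; print(" brick",rect(q[:,:2]),np.median(q[:,2]))
    g=near(469,310,80)&(H[...,0]>50)&(H[...,0]<75)&(H[...,1]>120)&(abs(z-tz-34)<3); print(" band",rect(P[g][:,:2]))
    m=near(490,-356,70)&(H[...,0]>20)&(H[...,0]<35)&(H[...,1]>150)&(abs(z-tz-114)<4); print(" yellow",rect(P[m][:,:2]),m.sum(),np.median(z[m]))
    m=near(490,-356,80)&(H[...,1]<80)&(abs(z-tz-70)<4); print(" bar",rect(P[m][:,:2]))
    m=near(483,-351,100)&(H[...,0]<20)&(H[...,1]>90)&(z<tz+12); c,r=cv2.minEnclosingCircle(P[m][:,:2].astype(np.float32)); print(" mat",c,r)
E
```

```text
19.0
top0 table 1.5581804099945202
 tilt 29.82235989531469 az -18.1908434758141 (array([-2.2,  1.8]), array([160. , 190.1]), np.float32(-89.9)) span [-80.94982515 -91.8151976 ] [76.65863899 95.05688282]
 origin by z [614.41733014  56.10900907  76.55818041]  by upper edge [614.17713137  56.18793987  76.41324939]
 brick (array([468.6, 309.2]), array([ 50.6, 119.7]), np.float32(40.1)) 35.53005271443544
 band (array([468.7, 309.1]), array([35.8, 50.1]), np.float32(-49.9))
 yellow (array([ 490.3, -355.8]), array([32.5, 32.9]), np.float32(-77.3)) 171 115.4647993464921
 bar (array([ 491. , -356.5]), array([ 34.5, 103.4]), np.float32(-77.0))
 mat (492.0355529785156, -349.0966491699219) 89.69002532958984
side0 table -0.26854808506664085
 tilt 29.82542087899041 az -18.188264585093968 (array([-5.5,  6.1]), array([168.8, 195.6]), np.float32(89.4)) span [-79.80025171 -88.10673354] [ 77.72030543 101.61905248]
 origin by z [612.42720875  54.63598353  74.73145191]  by upper edge [611.99854717  54.77682301  74.4727781 ]
 brick (array([467.1, 308.4]), array([ 54.5, 122.6]), np.float32(39.5)) 33.778005543211975
 band (array([468.6, 308.7]), array([40.6, 48.5]), np.float32(-45.6))
 yellow (array([ 488.6, -359. ]), array([32.8, 34. ]), np.float32(-79.6)) 152 113.00354181406419
 bar (array([ 489. , -358.1]), array([ 36.1, 102.4]), np.float32(-77.1))
 mat (491.92828369140625, -352.4747619628906) 90.37724304199219
```

```bash
cat > g.py <<'E'
from h import *
O=np.array([613.3,55.4,75.]); AZ=np.radians(-18.2); T=np.radians(30)
ex=np.array([np.cos(AZ)*np.cos(T),np.sin(AZ)*np.cos(T),np.sin(T)]); ey=np.array([-np.sin(AZ),np.cos(AZ),0]); n=np.cross(ex,ey)
def att(j,a): j=np.array(j,float);a=np.array(a,float); return mq(np.c_[j,a,np.cross(j,a)])
def down(deg): t=np.radians(deg); return att([np.cos(t),np.sin(t),0],[0,0,-1])
def bed(x,y,z): return O+ex*x+ey*y+n*z
def bedatt(s=1,jaw='y'): return att(s*(ey if jaw=='y' else ex),-n)
B=np.array([468.2,308.9]); BYAW=40.; G=np.array([490.,-357.]); GAZ=-77.; MAT=np.array([482.8,-351.5])
E
python3 - <<'E'
from g import *
def show(t,p,q):
    r=bot.ik(p,q); print(t,None if r is None else np.round(r,2))
for s in (0,180):
    show(f"brick{s}",[*B,25],down(130+s)); show(" up",[*B,160],down(130+s))
    show(f"place{s}",bed(-13,0,25),bedatt(1 if s==0 else -1)); show(" up",bed(-5,0,130),bedatt(1 if s==0 else -1))
    show(f"gauge jaw y {s}",[*G,96],down(103+s)); show(f"gauge jaw x {s}",[*G,96],down(13+s))
    for u in (92,190):
        show(f"gplace y {s}",bed(-13,0,u),bedatt(1 if s==0 else -1)); show(f"gplace x {s}",bed(-13,0,u),bedatt(1 if s==0 else -1,'x'))
E
```

```text
brick0 [ 0.52  0.61  1.66 -0.    0.87 -1.75]
 up [ 0.52  0.41  1.59 -0.    1.14 -1.75]
place0 [ 0.13  0.43  1.84 -0.53  0.44 -0.69]
 up [ 0.17  0.2   1.89 -0.41  0.62 -0.8 ]
gauge jaw y 0 [-0.69  0.58  1.49 -0.    1.06 -2.49]
gauge jaw x 0 [-0.69  0.58  1.49 -0.    1.06 -0.92]
gplace y 0 [ 0.16  0.28  1.89 -0.46  0.55 -0.76]
gplace x 0 [ 0.16  0.28  1.89 -0.46  0.55  0.82]
gplace y 0 [ 0.21  0.07  1.91 -0.38  0.74 -0.81]
gplace x 0 [ 0.21  0.07  1.91 -0.38  0.74  0.76]
brick180 [ 0.52  0.61  1.66 -0.    0.87  1.39]
 up [ 0.52  0.41  1.59 -0.    1.14  1.39]
place180 [ 0.13  0.43  1.84 -0.53  0.44  2.45]
 up [ 0.17  0.2   1.89 -0.41  0.62  2.34]
gauge jaw y 180 [-0.69  0.58  1.49 -0.    1.06  0.65]
gauge jaw x 180 [-0.69  0.58  1.49 -0.    1.06  2.22]
gplace y 180 [ 0.16  0.28  1.89 -0.46  0.55  2.39]
gplace x 180 [ 0.16  0.28  1.89 -0.46  0.55 -2.33]
gplace y 180 [ 0.21  0.07  1.91 -0.38  0.74  2.33]
gplace x 180 [ 0.21  0.07  1.91 -0.38  0.74 -2.38]
```

```bash
python3 - <<'E'
from g import *
q=down(130)
bot.move_to([*B,130],q)
hit=bot.servo_line([*B,24],speed=120,until_force=8); print("hit",hit,bot.read_state()["ee_pos"])
bot.move_gripper(40,60); s=bot.read_state(); print(s["grip_width"],s["ee_pos"])
bot.servo_line([*B,190],speed=150); s=bot.read_state(); print(s["grip_width"],s["ft_force"],s["clock"])
bot.move_to(bed(-5,0,130),bedatt()); s=bot.read_state(); print(s["ee_pos"],bed(-5,0,130),s["ft_force"],s["clock"])
snap("side","side1")
i=cv2.imread("pics/side1.png"); cv2.imwrite("pics/crop1.png",cv2.resize(i[100:300,200:450],(750,600)))
E
```

```text
hit False [468.59874421 309.14329197  24.75562015]
49.31192476658175 [468.5603893  309.09126932  24.7159947 ]
49.421969238452085 [-0.4666664   0.19064893 -3.37058006] 4.3083
[547.4623345   77.53918784 184.93545013] [547.438317    77.05421957 185.08330249] [ 0.46924641  0.02384148 -3.07433602] 5.275
```

View pics/crop1.png

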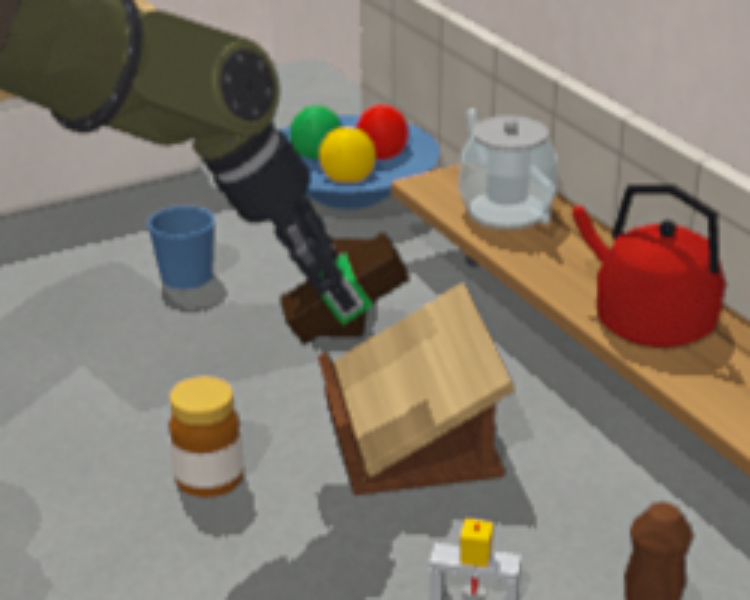

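The brick (345,290 in the crop) is held parallel to the board. Now I'll lower it until contact and slide it down to the ledge.

```bash
python3 - <<'E'
from g import *
def tb():
    d=bot.read_state()["ee_pos"]-O; return np.round([d@ex,d@ey,d@n],1)
bot.servo_line(bed(-6,0,32),speed=120)
print(bot.servo_line(bed(-6,0,18),speed=15,until_force=6),tb(),bot.read_state()["ft_force"]); z=tb()[2]
print(bot.servo_line(bed(-25,0,z+.3),speed=15,until_force=12),tb(),bot.read_state()["ft_force"])
bot.move_gripper(80); print(tb())
bot.servo_line(bed(tb()[0],0,150),speed=200); 
bot.move_to([500,-200,300],down(13)); print(bot.read_state()["clock"])
snap("top","top2"); snap("side","side2")
a=cv2.imread("pics/top2.png")[150:260,240:350]; b=cv2.imread("pics/side2.png")[180:280,290:390]
cv2.imwrite("pics/crop2.png",np.hstack([cv2.resize(a,(400,400)),cv2.resize(b,(400,400))]))
from m import *
for nm in ("top2","side2"):
    P,H=load(nm); L=np.stack([(P-O)@ex,(P-O)@ey,(P-O)@n],-1)
    r=(abs(L[...,0])<110)&(abs(L[...,1])<110)
    print(nm,"surface z",np.nanmedian(L[r&(abs(L[...,2])<5)][:,2]), [np.nanpercentile(L[r&(abs(L[...,2])<5)][:,1],k) for k in(1,99)])
    zt=34+np.nanmedian(L[r&(abs(L[...,2])<5)][:,2]); q=L[r&(abs(L[...,2]-zt)<4)]; print(" top",np.median(q[:,2]),rect(q[:,:2]))
    g=r&(H[...,0]>50)&(H[...,0]<75)&(H[...,1]>120)&(abs(L[...,2]-zt)<4); print(" band",rect(L[g][:,:2]))
E
```

```text
True [-6.  0. 25.] [-5.7898099   0.42745335  8.05444695]
True [-13.5   0.2  25.1] [ 2.37827482 -0.19913753  0.82410465]
[-13.6   0.1  25. ]
9.8667
top2 surface z 0.7854871806894247 [np.float64(-92.54754257589525), np.float64(94.39165231417749)]
 top 34.677350454181266 (array([-10.8,   0.3]), array([ 51. , 120.9]), np.float32(0.1))
 band (array([-12.4,  -0.8]), array([36.9, 49.9]), np.float32(-88.3))
side2 surface z -0.13591561592920443 [np.float64(-96.2353594658681), np.float64(93.05030702750442)]
 top 33.78861567273526 (array([-12.6,  -1.5]), array([ 55.7, 119.1]), np.float32(-0.7))
 band (array([-14.7,  -2.2]), array([35.5, 52.8]), np.float32(89.9))
```

View pics/crop2.png

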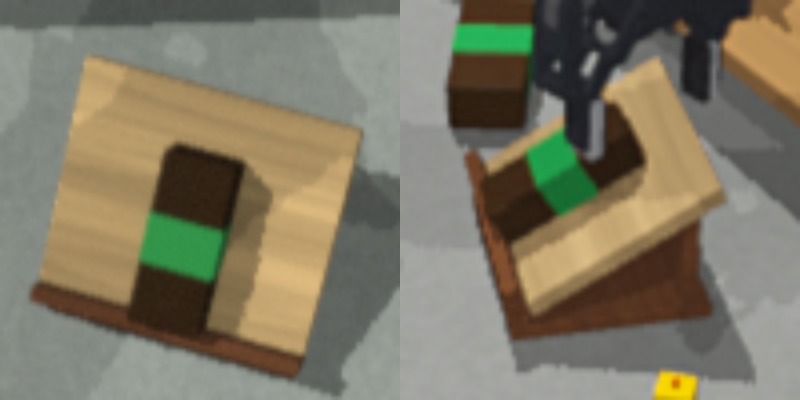

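The brick (190,240 in the left crop) lies along the slope with its end on the ledge, within about 1 mm of the middle. Gauge next.

```bash
python3 - <<'E'
from g import *
def tb():
    d=bot.read_state()["ee_pos"]-O; return np.round([d@ex,d@ey,d@n],1)
G=np.array([489.8,-357.3]); q=down(13)
bot.move_gripper(65)
bot.move_to([*G,190],q)
print("hit",bot.servo_line([*G,96],speed=80,until_force=6))
bot.move_gripper(25,60); s=bot.read_state(); print(s["grip_width"],s["ee_pos"],s["ft_force"])
bot.servo_line([*G,105],speed=40); f0=bot.read_state()["ft_force"]
bot.servo_line([*G,300],speed=200); print(f0,s["ee_pos"])
bot.move_to(bed(-13.3,0,200),bedatt(1,'x')); print(tb(),bot.read_state()["grip_width"],bot.read_state()["clock"])
snap("side","side3"); snap("top","top3")
i=cv2.imread("pics/side3.png")[130:280,250:400]; j=cv2.imread("pics/top3.png")[120:270,230:380]; cv2.imwrite("pics/crop3.png",np.hstack([cv2.resize(i,(400,400)),cv2.resize(j,(400,400))]))
E
```

```text
hit False
33.39363369580183 [ 489.99488735 -357.43755697   96.46071846] [0.21719015 0.13096826 3.48681021]
[ 0.62990614  0.36961079 -3.25781726] [ 489.99488735 -357.43755697   96.46071846]
[-13.   -0.4 199.8] 33.157271829503536 15.925
```

View pics/crop3.png

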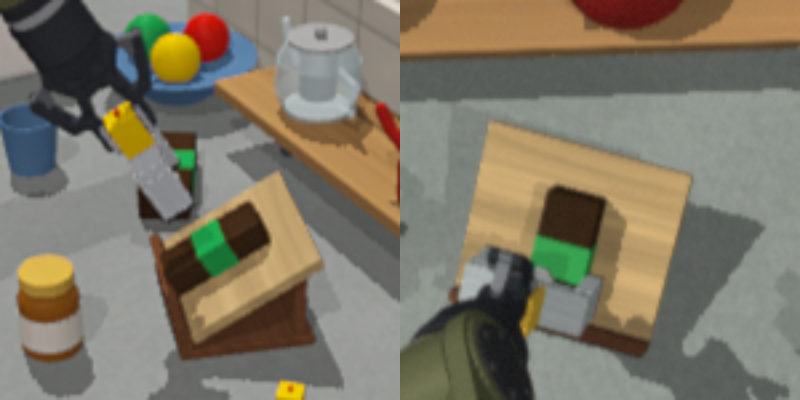

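```bash
python3 - <<'E'
from g import *
from m import *
def tb():
    d=bot.read_state()["ee_pos"]-O; return np.round([d@ex,d@ey,d@n],1)
for nm in ("top3","side3"):
    P,H=load(nm); L=np.stack([(P-O)@ex,(P-O)@ey,(P-O)@n],-1)
    q=L[(abs(L[...,0]+13)<25)&(abs(L[...,1])<60)&(L[...,2]>109)&(L[...,2]<176)&(H[...,1]<60)]
    print(nm,len(q),np.percentile(q,[2,98],axis=0).round(1).tolist())
print(bot.servo_line(bed(-13.3,0,130),speed=150),tb())
print(bot.servo_line(bed(-13.3,0,86),speed=20,until_force=9),tb(),bot.read_state()["ft_force"]@n,bot.read_state()["moment"])
t=bot.read_state()["clock"]; snap("side","side4"); snap("top","top4"); bot.dwell(.3); s=bot.read_state(); print(s["ft_force"]@n,s["ft_force"]@ex,s["ft_force"]@ey,tb(),s["grip_width"],s["clock"],t)
i=cv2.imread("pics/side4.png")[160:280,280:400]; j=cv2.imread("pics/top4.png")[140:260,240:360]; cv2.imwrite("pics/crop4.png",np.hstack([cv2.resize(i,(400,400)),cv2.resize(j,(400,400))]))
E
```

```text
top3 497 [[-26.7, -50.7, 116.8], [6.6, 49.5, 175.8]]
side3 401 [[-28.7, -54.5, 111.6], [4.5, 42.5, 174.4]]
False [-13.   -0.  130.3]
True [-13.3   0.   92.7] 7.847867140238631 [-0.01968552  0.44122654 -0.14783136]
8.030815561864701 -0.14867122101728464 -0.8007808857112237 [-13.3   0.   92.7] 33.302117298095695 18.7 18.3
```

View pics/crop4.png

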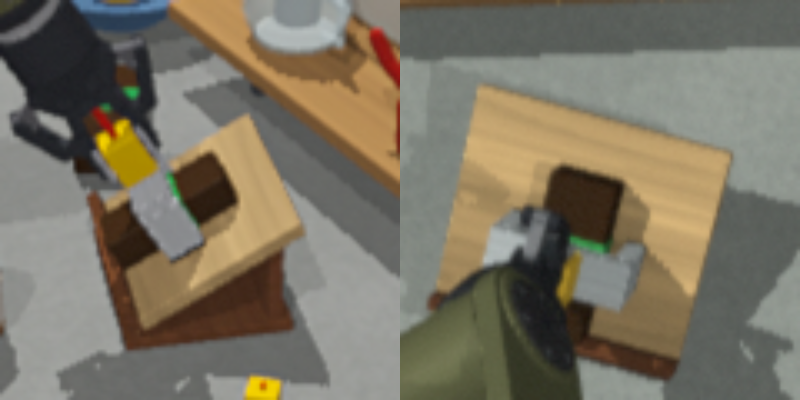

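The gauge is seated. The TCP is 92.7 mm above the board, matching its grasp height, and the red pin shows raised at (100,120) in the left crop. I'll press slightly more, dwell, and measure the now-empty mat.

```bash
python3 - <<'E'
from g import *
from m import *
def tb():
    d=bot.read_state()["ee_pos"]-O; return np.round([d@ex,d@ey,d@n],1)
print(bot.servo_line(bed(-13.3,0,89),speed=10,until_force=5),tb(),bot.read_state()["ft_force"]@n)
bot.dwell(1.8); s=bot.read_state(); print(tb(),s["ft_force"]@n,s["grip_width"],s["clock"])
C=[]
for nm in ("top4","side4"):
    P,H=load(nm); z=P[...,2]; m=((np.hypot(P[...,0]-483,P[...,1]+351)<95)&(H[...,0]<20)&(H[...,1]>90)&(z<12)).astype(np.uint8)
    m=cv2.morphologyEx(m,cv2.MORPH_OPEN,np.ones((5,5),np.uint8)); k,l,st,_=cv2.connectedComponentsWithStats(m); b=1+np.argmax(st[1:,4])
    c,r=cv2.minEnclosingCircle(P[l==b][:,:2].astype(np.float32)); e=P[l==b].mean(0); print(nm,c,r,e); C.append(c)
bot.servo_line(bed(-13.3,0,215),speed=150); snap("side","side5"); 
M=np.mean(C,axis=0); print("mat",M)
np.save("mat.npy",M)
bot.move_to([*M,300],down(13)); s=bot.read_state(); print(s["grip_width"],s["clock"])
E
```

```text
True [-13.2   0.   92.7] 8.193021864974797
[-13.2   0.   92.7] 7.709954917861137 33.27798881808546 20.7083
top4 (482.29888916015625, -351.1920166015625) 80.34077453613281 [ 481.98978587 -350.7024064     5.57016409]
side4 (481.1647033691406, -352.39990234375) 81.55802917480469 [ 478.27348534 -356.08076755    3.37218436]
mat [ 481.73179626 -351.79595947]
33.353521823046535 23.3667
```

```bash
python3 - <<'E'
from g import *
M=np.load("mat.npy")
bot.servo_line([*M,112],speed=150)
print(bot.servo_line([*M,92],speed=15,until_force=4),bot.read_state()["ee_pos"],bot.read_state()["ft_force"])
bot.move_gripper(60); bot.servo_line([*M,220],speed=120); bot.move_to([330,-60,330],down(13)); bot.dwell(.5)
print(bot.read_state()["clock"],bot.read_state()["ft_force"])
snap("top","top6"); snap("side","side6")
from m import *
for nm in ("top6","side6"):
    P,H=load(nm); z=P[...,2]; near=lambda x,y,r:(np.hypot(P[...,0]-x,P[...,1]-y)<r)
    m=near(*M,70)&(H[...,0]>20)&(H[...,0]<35)&(H[...,1]>150)&(abs(z-114)<6); print(nm,"yellow",rect(P[m][:,:2]),np.median(z[m]))
    m=near(*M,80)&(H[...,1]<80)&(abs(z-70)<5); print(" bar",rect(P[m][:,:2]),np.median(z[m]))
    L=np.stack([(P-O)@ex,(P-O)@ey,(P-O)@n],-1); r=(abs(L[...,0])<110)&(abs(L[...,1])<110)
    q=L[r&(abs(L[...,2]-34)<4)]; print(" brick",np.median(q[:,2]),rect(q[:,:2]) if len(q)>50 else len(q))
    if nm=="top6":
        for k,rr in dict(honey=(262,300,278,315),mill=(440,480,185,230),wc=(505,548,212,252),bc=(100,142,225,265)).items():
            q=P[roi(0,*rr)]; zt=np.nanpercentile(q[:,2],98); q=q[q[:,2]>zt-8]; print(k,zt,rect(q[:,:2]))
i=cv2.imread("pics/side6.png")[140:440,240:500]; cv2.imwrite("pics/crop6.png",cv2.resize(np.hstack([i]),(520,600)))
E
```

```text
True [ 481.74124357 -351.73921182   96.44091173] [-1.51436447  0.72760972  5.58104184]
29.1083 [ 1.35346016 -0.28516676 -0.53077529]
top6 yellow (array([ 481.6, -350. ]), array([32.7, 33.4]), np.float32(-75.7)) 115.25561855730666
 bar (array([ 482.7, -350.4]), array([ 34.2, 103.4]), np.float32(-77.3)) 71.52153143936425
 brick 34.69165151303487 (array([-10.6,   0.2]), array([ 51.3, 121. ]), np.float32(0.7))
honey 105.22294551562455 (array([406.1,  90.1]), array([57.5, 58. ]), np.float32(-46.2))
mill 187.84577674962338 (array([ 598.6, -341.5]), array([31.2, 33.2]), np.float32(-7.2))
wc 77.99731978048437 (array([ 542.8, -507.2]), array([78.2, 80.1]), np.float32(-64.5))
bc 78.24426033530484 (array([543.4, 475.9]), array([78.3, 78.7]), np.float32(59.6))
side6 yellow (array([ 479.4, -353.2]), array([32.2, 34.7]), np.float32(-77.7)) 113.00370094998243
 bar (array([ 481. , -351.5]), array([ 37.1, 104.2]), np.float32(-76.7)) 69.00176833071612
 brick 33.77982461355371 (array([-13. ,  -0.2]), array([ 57.4, 120.7]), np.float32(-0.9))
```

View pics/crop6.png

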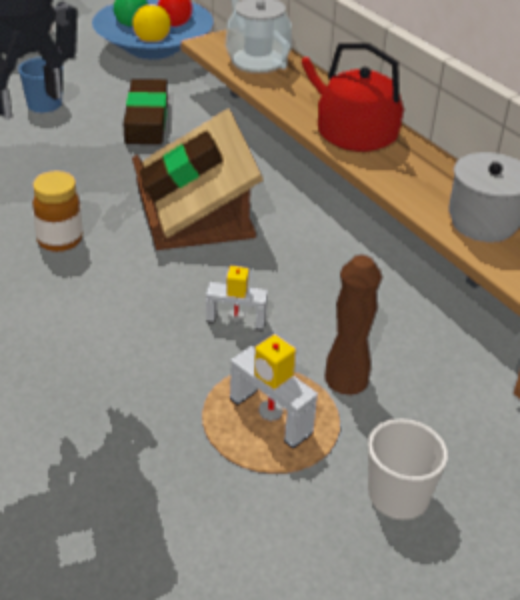

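View pics/top6.png

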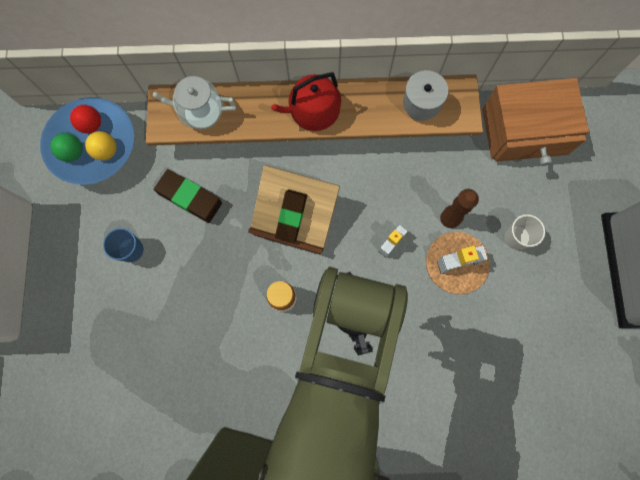

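The pictures show the gauge upright in the middle of the mat (463,258 in the top view) and the brick on the board against the ledge (291,215). The bystanders haven't moved and the robot is clear, so I'm handing in.

```bash
python3 -c "
from rig import bot
print(bot.finish_job(),bot.read_state()['clock'])"
```

```text
the job is handed in; nothing more can be done
the job is handed in; nothing more can be done
```

The job is done and handed in at about 29 s on the robot's clock, against the 66 s limit; no verdict was reported.

- **Brick:** I laid the small brick flat up the slope, slid it down until it pressed on the ledge (tool at x = -13.5 mm in the board frame; a seated brick's centre is at -13), and let go. It was in the same place at the end, within about 1 mm of the board's middle line across the slope.
- **Gauge on the brick:** I set the large gauge over the brick's middle, held in the gripper at about 8 N net for about 2.4 s. The tool stopped 92.7 mm above the board; its height over the soles when I gripped the gauge was 92.5 mm, so both legs were down. The pin was visibly up.
- **Thickness:** I have no direct gauge reading. The cameras put the brick's top 33.8–33.9 mm above the board, which agrees with the 34 mm given.
- **Gauge back on the mat:** it stands upright within about 2 mm of the mat's centre. The cups, mill and honey jar are within 1 mm of where they started.

**Checks that disagreed:**
- The two cameras differ by about 2 mm (for example the brick at x = -10.6 in one and -13.0 in the other), so I averaged them and relied on contact.
- An extra press on the seated gauge stopped at once without adding force, so the hold stayed at about 8 N.

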